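Raise a bauble into its crown-spray mask with the cam lever and hold it there

TASK

Get the red bauble in the cam-lift station ready for its crown to be sprayed: first fold the open mask, which has a black bail handle, down over it until it is fully shut, lowering it under control rather than letting it drop. Then swing the red-gripped cam lever up to the cam's highest lift, where its arm stands straight up and the bauble is pressed into the mask, and finish while still holding it there with the fingers, for it is sprung and falls back when let go. Leave the bauble in its nest, and the jars, tin, brush and finished baubles on the bench as they are.

Things in the scene. Friction and masses are not known exactly. Their poses are not given: they have to be found in the camera images.
- station: Cam-lift spray-mask station, fixed to the bench: green base 205 x 150 x 12 mm (x -93 to 113, y -75 to 75 mm) with metal uprights up to z = 170 mm. Origin on the bench under the nest's centre. +x runs from its front (robot side) to the mask hinge at the back, +y to the left, z up. Place and yaw vary.
- mask_angle (a joint): Mask hinge, rad. 0 = shut, level over the nest; grows as it lifts up and back, stop at 1.72. Starts open at 1.45 to 1.7. The 0.5 kg mask (steel plate 90 x 104 x 6 mm with a brass cone) stands by friction near upright; below about 1.25 it falls shut if let go.
- mask_hinge (a point): Middle of the mask's hinge line, at x = 78, y = 0, z = 166 mm of the station frame. The line runs along the station's y.
- mask_handle (a point): Middle of the black bail handle on the mask's free edge: round bar 12 mm thick along the station's y, 68 mm clear between its side arms, 40 mm from bar centre to the mask plate. Its arc about mask_hinge in the station frame, j = joint mask_angle: x = 78 - 163 cos(j), z = 166 + 163 sin(j) mm.
- mask: The hinged mask: plate, brass cone (80 mm across below, 14 mm high, open at its top, 40 mm wide, for the bauble's gold cap) and bail handle. Origin: at mask_hinge; shut, its axes are the station's. The cone's axis lies 78 mm from the hinge line.
- lever_angle (a joint): Lever angle, rad. 0 = arm level, pointing to the station's -x (to the robot); grows as the grip swings up and towards +x; pi/2 = straight up, the cam's highest lift (12 mm); past it the lift falls; stop at 2.1. Starts at 0 to 0.35. Sprung: turning takes up to about 5 N at the grip, holding at the top 2 to 5 N; let go there, it drops back to about 0.3.
- lever_pivot (a point): Point on the cam shaft's axis level with the middle of the grip's length, at x = 0, y = -146, z = 45 mm of the station frame. The shaft runs along the station's y.
- cam_lever: The cam lever: red grip, steel arm, hub, shaft and cam. Origin: on the shaft axis at x = 0, y = 0, z = 45 mm of the station frame.
- lever_grip (a point): Red round grip of the cam lever, 18 mm thick (22 at its outer end), 78 mm long along the station's y. This point: mid-length on its centre line. It circles lever_pivot at 100 mm; station frame, j = joint lever_angle: x = -100 cos(j), y = -146, z = 45 + 100 sin(j) mm. A 16 mm steel arm joins its inner (+y) end, 41 mm from this point; the outer end is free.
- nest_rim (a point): Centre of the rim of the white nest cup (54 mm across) that carries the bauble, on the station's axis x = y = 0; 110 mm above the bench with the lever down, up to 12 mm higher with the lever up (the nest gives a few mm on a spring when the bauble meets the mask).
- bauble: Plain red glass bauble in the nest, 64 mm across, with a gold cap 16 mm wide on top, top of the cap 42 mm above its centre, 35 g. Origin: centre of the ball, about 23 mm above nest_rim.
- orange_jar: Loose orange paint jar with yellow cap, 64 mm across, 75 mm high, at the left of the station. Origin: centre of its underside. Leave it alone.
- blue_jar: Loose blue paint jar with white cap, 56 mm across, 70 mm high, behind the lever. Origin: centre of its underside. Leave it alone.
- green_tin: Loose tin with green label, 68 mm across, 90 mm high, on the right. Origin: centre of its underside. Leave it alone.
- brush: Loose paint brush, 190 mm long, 12 mm thick, lying on the bench at the left in front. Origin: under its middle. Leave it alone.
- done0: Finished red bauble with white crown, 64 mm across, in the white tray on the left. Origin: centre of the ball. Leave it alone.
- done1: Finished bauble like done0, in the same tray. Leave it alone.

How it is judged:
By the outcome, as a careful person would: the job done as asked, in the order asked, and still so for the second after the job is handed in, while the arm keeps its last pose, push and grip.
It also fails if it takes over 43 s, if anything falls off the work surface, if the arm or the gripper's body presses on something with over 40 N, if the wrist force passes 120 N, or if a joint passes its speed limit or range.

ROBOT

A 6-joint arm with a two-finger parallel gripper is mounted at the origin on the work surface. World frame = base frame: x ahead of the robot, y to its left, z up, the work surface at z = 0. Lengths are in m, angles in rad, forces in N, time in s.
With the tool pointing down it reaches from about 0.425 to 0.95 m from the base axis. Payload 3.5 kg.
Tool frame: the origin (TCP) lies at the very end of the fingers, on their centre line; the grasp point (between the pads) lies ctrl.grip_point_offset behind it (ctrl.grip_point_offset is the distance from the TCP to the grasp point, in m); z points along the fingers, y is the direction in which the jaws open and shut (so a half turn about z gives the same grasp; the last joint's range is limited). The gripper opens to 85 mm and grips with 20 to 120 N. Pads are 22 mm wide; open, the fingers measure 114 mm over their backs; the gripper's body (76 mm by 85 mm) begins 54 mm behind the grasp point. The pads swing forward as they close: fully open they stand 13 mm farther back than shut.
Start: joints at [1.072, 0.286, 1.577, -0, 1.279, -0.15], TCP at [0.231, 0.634, 0.231] pointing down, gripper open.
Joint ranges: [-2.77, 2.77], [-0.9, 2.22], [0.21, 2.48], [-1.53, 4.67], [0.24, 2.81], [-2.84, 2.84]. Speed limits (rad/s): [2.79, 2.79, 3.14, 3.14, 3.14, 3.14].

INTERFACE

Orientations are given as a unit quaternion [x, y, z, w].
In Python, from plant import ctrl gives the robot as it stands.
- The arm moves only by the tool servo_tool, never from a script. Its argument "increments" is a list of rows, each a list of 5 numbers: the opening, from 0 (shut) to 1 (fully open), then the shift along the world's x, y, z in units of 40 mm (1.0 is 40 mm), then the turn about the world's z in units of 5 degrees (1.0 is 5 degrees). A call has exactly 10 rows; each row is the pose to reach, as a shift and turn from the pose measured when the call began; what a row does not reach only later rows make up. A row lasts 1/12 s, in which the tool goes at most 41.7 mm and 7.16 degrees, less where a joint would pass 70% of its speed; a pose out of reach is approached as far as the arm can. A call with a gripper value outside its range is refused whole. The fingers move at their own pace and stop on an object; "grip_force" is the grip in N (left out, the last holds). Time passes only in rows, so rows that repeat a pose let the fingers close, or fill a call up. It gives the time, the measured TCP pose, the force and the opening at its end, in the units of the state.
- ctrl.get_state(): the state, without advancing time (a new reading comes with each control period).
- ctrl.read_camera(name): name is "side" or "top" or "wrist"; returns a dict with "frame" (400x640x3 uint8, red, green, blue), "K" (3x3 intrinsics, pixels), "extrinsics" (4x4, takes a point from camera to world coordinates). Camera axes: x right, y down, z forward; pixel columns grow to the right and rows downward; lengths in m; the calibration is good to about 2 mm. A picture is of the moment at which its call begins. There is no depth.
- ctrl.sign_off(): hands the job in, once; it reports no verdict.
Trained networks look in a picture, given as the dict that the camera call returned (one of the last four; its "shot" number tells which), for a name from the list of things; names that differ only in an ending like _2 or _b are one class to them, and where a whole thing is asked for, a point or a joint stands for the part that bears it (a point fixed in the world has none). Each returns a list of dicts, best first, with "conf" (0 to 1); they miss things now and then, are a little off and sometimes report something else, mostly with a low value. They report only what shows in the picture. A call takes as long as a camera call.
- ctrl.masks_of(picture, query): "region" (400x640 bool, what is visible of it) and "extent" ([left, top, right, bottom] in pixels, round what is visible of it).
- ctrl.landmark_of(picture, query): "centre" ([row, column] in pixels: a listed point, or the origin of a listed thing).
The state is a dict: "time": time; "qpos": joint angles; "dq": joint speeds; "joint_efforts": joint torques, N m; "eef_pos": TCP position; "tcp_rot": TCP orientation; "contact_force": force on the tool from outside, world axes, zero at the start; "wrist_torque": the same for the moment, N m; "opening": opening from 0.0 (shut) to 1.0 (fully open).
Only numpy, scipy, OpenCV 4.12 (cv2) and the standard library are available. Lean on these libraries where they do the work, as an engineer would, in place of code of your own. Each camera call takes 0.05 s, during which the arm holds its last target. There are 200 camera calls.

## Working session

There is one attempt and no reset: what is moved stays moved. The work goes in short steps, Python scripts to look and compute and a tool call to move; the robot and the scene stay as the last step left them, time stands still between calls to the robot, and variables do not carry over. Pictures are saved under pics/ and viewed, about 8 in all and at most 12, crops included, and the job is handed in when it is done.

Besides the shell and the picture viewer there is one more tool, called after "Request:" as name(argument=value, ...) on one line, values as JSON. servo_tool: Moves the arm, as the interface text tells. Its arguments: {"type":"object","properties":{"increments":{"type":"array"},"grip_force":{"type":"number"}},"required":["increments"]}

```bash
mkdir -p pics; ls
cat > h.py <<'E'
import numpy as np, cv2
from plant import ctrl
def ray(p,rc):
    K=p["K"];E=p["extrinsics"];d=E[:3,:3]@np.linalg.inv(K)@np.array([rc[1],rc[0],1.]);return E[:3,3],d/np.linalg.norm(d)
def proj(p,X):
    c=np.linalg.inv(p["extrinsics"])@np.append(X,1);q=p["K"]@c[:3];return q[1]/q[2],q[0]/q[2]
E
python3 - <<'E'
from h import *
s=ctrl.get_state();print(s,ctrl.grip_point_offset)
for n in("side","top"):
    p=ctrl.read_camera(n);cv2.imwrite(f"pics/{n}0.png",p["frame"][:,:,::-1])
    print(n,p["extrinsics"].round(3).tolist(),p["K"][0,0])
    for q in("station","mask_hinge","mask_handle","lever_pivot","lever_grip","nest_rim","bauble","cam_lever","blue_jar","green_tin","orange_jar"):
        print(q,[(np.round(r["centre"],1).tolist(),round(r["conf"],2)) for r in ctrl.landmark_of(p,q)[:2]])
E
```

```text
pics
{'time': 0.0, 'qpos': array([ 1.07204149e+00,  2.87198415e-01,  1.57816175e+00, -3.05206569e-06,
        1.27860916e+00, -1.49990622e-01]), 'dq': array([ 1.98983936e-03,  2.28087394e-05, -6.03686067e-04, -2.81385692e-04,
       -1.12253488e-03, -1.52707588e-05]), 'joint_efforts': array([-7.86893779e-04, -4.05970538e+01, -2.92633402e+01, -1.00158975e-04,
        5.59372726e-03, -4.83752046e-06]), 'eef_pos': array([0.23032327, 0.63379413, 0.2299336 ]), 'tcp_rot': array([ 1.73499093e-01,  9.84833312e-01, -1.12682748e-03, -3.77353881e-04]), 'contact_force': array([-0.32270717,  0.63443988, -0.00846962]), 'wrist_torque': array([-0.0335553 , -0.00590204, -0.03076406]), 'opening': 0.9990796168377141} 0.0187
side [[-0.992, -0.08, 0.096, 0.441], [-0.125, 0.559, -0.82, 1.074], [0.012, -0.825, -0.565, 0.83], [0.0, 0.0, 0.0, 1.0]] 482.1269509212303
station [([227.7, 322.2], 0.62)]
mask_hinge [([257.0, 314.7], 0.46)]
mask_handle [([115.1, 293.1], 0.91)]
lever_pivot []
lever_grip [([181.1, 361.9], 0.59)]
nest_rim [([190.8, 325.4], 0.67), ([226.1, 323.0], 0.27)]
bauble [([184.3, 322.9], 0.89)]
cam_lever [([218.8, 321.5], 0.9), ([153.9, 351.1], 0.59)]
blue_jar [([188.5, 282.1], 0.68)]
green_tin [([151.6, 350.8], 0.79)]
orange_jar [([262.3, 316.7], 0.85)]
top [[0.014, -0.993, 0.12, 0.383], [-1.0, -0.014, 0.003, 0.037], [-0.001, -0.12, -0.993, 1.56], [0.0, 0.0, 0.0, 1.0]] 444.60275961491783
station [([204.9, 332.7], 0.83)]
mask_hinge [([176.8, 335.1], 0.6)]
mask_handle [([163.9, 336.7], 0.92)]
lever_pivot [([202.3, 378.7], 0.56), ([226.2, 379.3], 0.34)]
lever_grip [([227.2, 378.8], 0.77)]
nest_rim [([206.9, 204.8], 0.72), ([205.8, 337.0], 0.57)]
bauble [([201.8, 337.2], 0.71)]
cam_lever [([204.8, 337.3], 0.83)]
blue_jar [([201.8, 379.7], 0.5), ([165.4, 380.0], 0.47)]
green_tin [([218.6, 458.6], 0.6)]
orange_jar [([205.9, 288.9], 0.59)]
```

```bash
cat >> h.py <<'E'
def stn(v):
    x,y,yaw,m,l=v;c,s=np.cos(yaw),np.sin(yaw)
    P={"station":(0,0,0),"mask_hinge":(78,0,166),"mask_handle":(78-163*np.cos(m),0,166+163*np.sin(m)),"lever_pivot":(0,-146,45),"lever_grip":(-100*np.cos(l),-146,45+100*np.sin(l)),"nest_rim":(0,0,110),"bauble":(0,0,133),"cam_lever":(0,0,45)}
    return {k:np.array([x+c*a/1e3-s*b/1e3,y+s*a/1e3+c*b/1e3,z/1e3]) for k,(a,b,z) in P.items()}
E
python3 - <<'E'
from h import *
from scipy.optimize import least_squares
obs=[];P={}
for n in("side","top"):
    p=ctrl.read_camera(n)
    P[n]=p
    for q in stn([0]*5):
        for r in ctrl.landmark_of(p,q)[:2]:
            if r["conf"]>.4: obs.append((n,q,r["centre"]))
def f(v):
    S=stn(v);return np.concatenate([np.array(proj(P[n],S[q]))-c for n,q,c in obs])
best=min((least_squares(f,[.6,-.0,yw,1.55,.2],loss="soft_l1") for yw in(-.4,0,.4)),key=lambda r:r.cost)
print(best.x,best.cost)
for o,r in zip(obs,best.fun.reshape(-1,2)):print(o[0],o[1],r.round(1))
for k,w in stn(best.x).items():print(k,w.round(3))
a=cv2.resize(P["side"]["frame"][80:300,200:480],None,fx=2.85,fy=2.7)[:,:,::-1].copy()
b=cv2.resize(P["top"]["frame"][130:290,230:500],None,fx=2.85,fy=2.7)[:,:,::-1].copy()
cv2.imwrite("pics/a.png",a);cv2.imwrite("pics/b.png",b)
E
```

```text
[ 0.57074148  0.00334299  0.08289875  1.5752887  -0.20392124] 308.90367871634766
side station [-0.6 -0.9]
side mask_hinge [ 4.3 -1. ]
side lever_grip [10.1 -3.1]
side lever_grip [-68.6  38.7]
side nest_rim [ 2.2 -2. ]
side bauble [-0.6  3.2]
side cam_lever [-1.7  3.2]
top station [-20.8 157.1]
top station [2.1 0.9]
top mask_hinge [-0.2 -1.2]
top mask_handle [-0.   0.7]
top lever_pivot [ 0.2 -0.2]
top lever_grip [ 0.1 -0.2]
top bauble [ 0.7 -1.3]
top cam_lever [-0.1 -0.2]
station [0.571 0.003 0.   ]
mask_hinge [0.648 0.01  0.166]
mask_handle [0.649 0.01  0.329]
lever_pivot [ 0.583 -0.142  0.045]
lever_grip [ 0.485 -0.15   0.025]
nest_rim [0.571 0.003 0.11 ]
bauble [0.571 0.003 0.133]
cam_lever [0.571 0.003 0.045]
```

View pics/a.png

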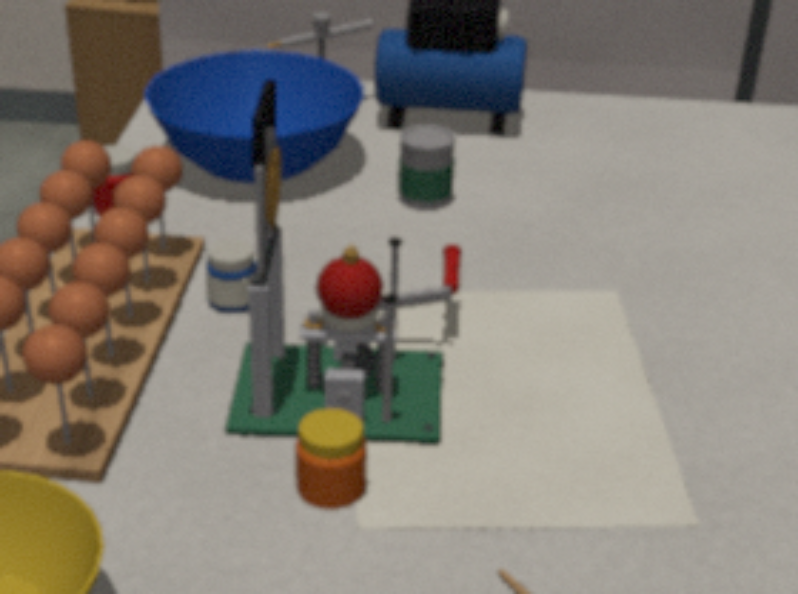

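View pics/b.png

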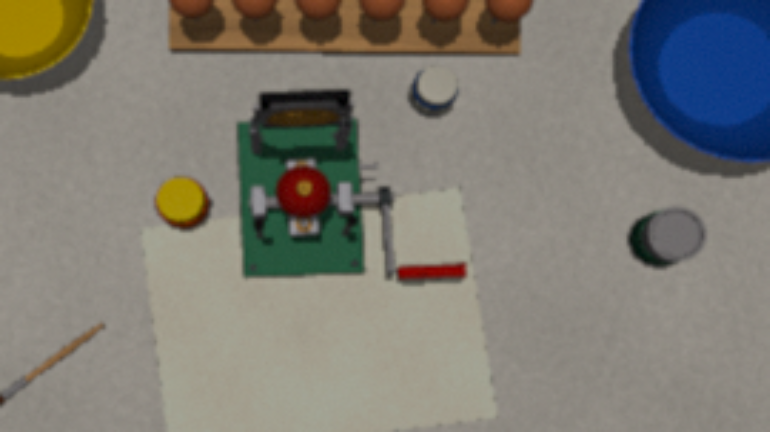

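Run:
```python
from h import *
from scipy.optimize import least_squares
obs=[];P={}
for n in("side","top"):
    p=ctrl.read_camera(n)
    P[n]=p
    for q in stn([0]*5):
        for r in ctrl.landmark_of(p,q)[:1]:
            if r["conf"]>.4 and not(n=="side" and q.startswith("lever")): obs.append((n,q,r["centre"]))
obs+=[("side","lever_grip",(179,358.6)),("top","lever_grip",(230.4,381.6)),("side","mask_handle",(115.1,293.1))]
def f(v):
    S=stn(v);return np.concatenate([np.array(proj(P[n],S[q]))-c for n,q,c in obs])
best=least_squares(f,[.6,-.0,.05,1.55,.2],loss="soft_l1")
print(best.x,best.cost)
for o,r in zip(obs,best.fun.reshape(-1,2)):print(o[0],o[1],r.round(1))
for k,w in stn(best.x).items():print(k,w.round(3))
# yaw from base green outline (top): back-project contour to z=12mm
p=P["top"];h=cv2.cvtColor(p["frame"],cv2.COLOR_RGB2HSV)
g=cv2.inRange(h,(60,80,40),(90,255,200));g[:,:300]=0;g[:,380:]=0;g[:150]=0;g[:250][:, :]=g[:250]
def w(m,z):
    r,c=np.nonzero(m);out=[]
    for a in zip(r,c):
        o,d=ray(p,a);out.append((o+d*(z-o[2])/d[2])[:2])
    return np.array(out,np.float32)
g[240:]=0
R=cv2.minAreaRect(w(g,.012));print("base",R)
rd=cv2.inRange(h,(0,120,80),(8,255,255))|cv2.inRange(h,(172,120,80),(180,255,255));rd[:,:360]=0;rd[:,410:]=0;rd[:215]=0;rd[245:]=0
W=w(rd,.06);print("grip",cv2.minAreaRect(W),W.mean(0))
```

```text
[0.5709308  0.00215984 0.05190298 1.56253211 0.28546577] 31.470177040007794
side station [ 2.5 -0.4]
side mask_hinge [ 5.  -0.2]
side mask_handle [1.3 1.7]
side nest_rim [ 2.9 -7. ]
side bauble [1.3 3.5]
side cam_lever [-2.8 -1.3]
top station [-0.2  0.6]
top mask_hinge [ 0.6 -0. ]
top mask_handle [-0.2  0.5]
top lever_pivot [0.8 0.6]
top lever_grip [2.3 0.3]
top bauble [-0.2  2.2]
top cam_lever [2.1 1.9]
side lever_grip [-0.  -0.6]
top lever_grip [-0.6 -0.8]
side mask_handle [ 2.9 -1.3]
station [0.571 0.002 0.   ]
mask_hinge [0.649 0.006 0.166]
mask_handle [0.647 0.006 0.329]
lever_pivot [ 0.579 -0.144  0.045]
lever_grip [ 0.483 -0.149  0.073]
nest_rim [0.571 0.002 0.11 ]
bauble [0.571 0.002 0.133]
cam_lever [0.571 0.002 0.045]
base ((0.5789698362350464, 0.004778139293193817), (0.19732369482517242, 0.14455117285251617), 3.051455020904541)
grip ((0.4820658266544342, -0.14942677319049835), (0.015404408797621727, 0.07795698195695877), 3.5462937355041504) [ 0.4821775  -0.15220791]
```

Request:
servo_tool(increments=[[1,0.5,-0.8,0.4,-1],[1,1,-1.6,0.8,-2],[1,1.5,-2.4,1.2,-3],[1,2,-3.2,1.6,-4],[1,2.5,-4,2,-5],[1,3,-4.8,2.4,-6],[1,3.5,-5.6,2.8,-7],[1,4,-6.4,3.2,-8],[1,4.5,-7.2,3.6,-9],[1,5,-8,4,-10]], grip_force=25)

```text
time: 3.83
eef_pos: [0.4311, 0.3127, 0.3925]
tcp_rot: [0.575, 0.818, 0.0, 0.0]
contact_force: [1.0, 1.2, -0.2]
opening: 1.0
```

Request:
servo_tool(increments=[[1,0.56,-0.8,0.03,-0.4],[1,1.12,-1.6,0.06,-0.8],[1,1.68,-2.4,0.09,-1.2],[1,2.24,-3.2,0.12,-1.6],[1,2.8,-4,0.15,-2.0],[1,3.36,-4.8,0.18,-2.4],[1,3.92,-5.6,0.2,-2.8],[1,4.5,-6.4,0.2,-3.2],[1,5,-7.1,0.2,-3.4],[1,5.4,-7.67,0.2,-3.4]])

```text
time: 4.67
eef_pos: [0.6482, 0.0032, 0.4]
tcp_rot: [0.691, 0.723, 0.0, 0.0]
contact_force: [0.6, 0.5, -0.4]
opening: 1.001
```

Run:
```python
from h import *
p=ctrl.read_camera("wrist");cv2.imwrite("pics/w1.png",p["frame"][:,:,::-1])
np.savez("w1.npz",**{k:p[k] for k in("K","extrinsics")})
s=ctrl.get_state();print(s["time"],s["eef_pos"],p["extrinsics"].round(3).tolist())
for q in("mask_handle","bauble","mask_hinge","lever_grip"):
    r=ctrl.landmark_of(p,q)[:1]
    if r:
        c=r[0]["centre"];o,d=ray(p,c);z=dict(mask_handle=.329,bauble=.133,mask_hinge=.166,lever_grip=.073)[q];print(q,c,r[0]["conf"],o+d*(z-o[2])/d[2])
```

```text
4.7167 [ 0.64998043 -0.00069331  0.39894753] [[0.999, 0.043, 0.015, 0.644], [0.046, -0.951, -0.306, 0.081], [0.001, 0.307, -0.952, 0.544], [0.0, 0.0, 0.0, 1.0]]
mask_handle [207.0, 309.3] 0.91 [0.6435531  0.00546208 0.329     ]
bauble [151.8, 248.3] 0.71 [0.56775709 0.00270049 0.133     ]
mask_hinge [157.5, 321.7] 0.71 [0.65430405 0.00631844 0.166     ]
lever_grip [243.2, 199.3] 0.68 [ 0.48218317 -0.14860263  0.073     ]
```

View pics/w1.png

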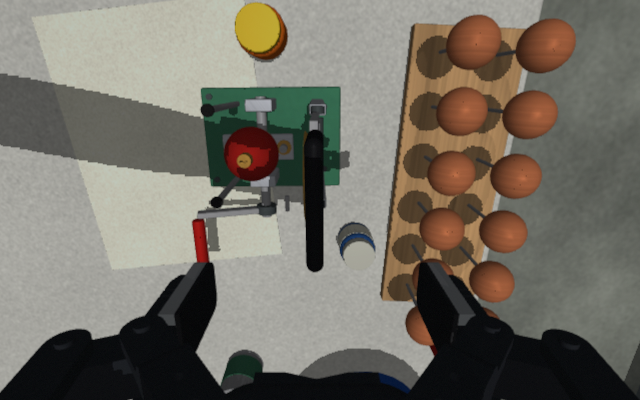

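Request:
servo_tool(increments=[[1,-0.1,0.15,-0.6,0],[1,-0.1,0.15,-1.2,0],[1,-0.1,0.15,-1.8,0],[1,-0.1,0.15,-2.17,0],[0.6,-0.1,0.15,-2.17,0],[0.3,-0.1,0.15,-2.17,0],[0.05,-0.1,0.15,-2.17,0],[0.05,-0.1,0.15,-2.17,0],[0.05,-0.1,0.15,-2.17,0],[0.05,-0.1,0.15,-2.17,0]], grip_force=25)

```text
time: 5.75
eef_pos: [0.6434, 0.0123, 0.3152]
tcp_rot: [0.69, 0.724, 0.001, 0.001]
contact_force: [0.1, 0.2, 0.5]
opening: 0.14
```

Run:
```python
from h import *
s=ctrl.get_state();print(s)
```

```text
{'time': 5.75, 'qpos': array([-1.38625611e-01,  1.65703476e-01,  1.56719863e+00,  9.25854613e-04,
        1.40544336e+00, -1.87452809e-01]), 'dq': array([-0.00290844,  0.00779288,  0.00716383,  0.0029653 , -0.0138303 ,
        0.00082463]), 'joint_efforts': array([ 4.18320810e-02, -3.66885030e+01, -3.01284707e+01, -1.13596083e-02,
        6.89219031e-02,  2.03612100e-03]), 'eef_pos': array([0.64342733, 0.0123359 , 0.3152039 ]), 'tcp_rot': array([0.68968842, 0.7241043 , 0.00131758, 0.00105292]), 'contact_force': array([0.1289738 , 0.24517762, 0.49026218]), 'wrist_torque': array([-0.0047617 , -0.08601516,  0.01397891]), 'opening': 0.13991752125564158}
```

Request:
servo_tool(increments=[[0.05,-0.3,-0.02,-0.02,0],[0.05,-0.61,-0.03,-0.07,0],[0.05,-0.9,-0.05,-0.13,0],[0.05,-1.2,-0.07,-0.22,0],[0.05,-1.48,-0.08,-0.33,0],[0.05,-1.76,-0.1,-0.46,0],[0.05,-2.02,-0.11,-0.62,0],[0.05,-2.27,-0.13,-0.79,0],[0.05,-2.51,-0.14,-0.98,0],[0.05,-2.74,-0.15,-1.19,0]], grip_force=25)

```text
time: 6.58
eef_pos: [0.5339, 0.0062, 0.2686]
tcp_rot: [0.69, 0.724, 0.002, 0.002]
contact_force: [0.0, -0.0, -1.0]
opening: 0.132
```

Request:
servo_tool(increments=[[0.05,-0.2,-0.01,-0.21,0],[0.05,-0.38,-0.02,-0.43,0],[0.05,-0.54,-0.03,-0.66,0],[0.05,-0.68,-0.04,-0.9,0],[0.05,-0.82,-0.05,-1.16,0],[0.05,-0.93,-0.05,-1.42,0],[0.05,-1.02,-0.06,-1.69,0],[0.05,-1.09,-0.06,-1.97,0],[0.05,-1.15,-0.06,-2.25,0],[0.05,-1.18,-0.07,-2.53,0]], grip_force=25)

```text
time: 7.42
eef_pos: [0.487, 0.0035, 0.1664]
tcp_rot: [0.69, 0.724, 0.003, 0.003]
contact_force: [3.9, 1.1, -1.0]
opening: 0.133
```

Request:
servo_tool(increments=[[0.05,-0.01,0,-0.06,0],[0.05,-0.01,0,-0.12,0],[0.05,-0.02,0,-0.17,0],[0.05,-0.02,0,-0.22,0],[0.05,-0.02,0,-0.26,0],[0.05,-0.02,0,-0.3,0],[0.05,-0.02,0,-0.34,0],[0.05,-0.02,0,-0.38,0],[0.05,-0.02,0,-0.42,0],[0.05,-0.02,0,-0.42,0]], grip_force=25)

```text
time: 8.25
eef_pos: [0.4868, 0.0035, 0.1565]
tcp_rot: [0.689, 0.724, 0.002, 0.002]
contact_force: [-11.6, 2.9, 28.5]
opening: 0.123
```

Run:
```python
from h import *
p=ctrl.read_camera("side");cv2.imwrite("pics/s2.png",cv2.resize(p["frame"][80:300,200:480],None,fx=2.85,fy=2.7)[:,:,::-1])
s=ctrl.get_state();print(s["time"],s["eef_pos"],s["contact_force"])
```

```text
8.3 [0.48681884 0.0034496  0.15652952] [-12.89058628   3.49688117  27.84558026]
```

View pics/s2.png

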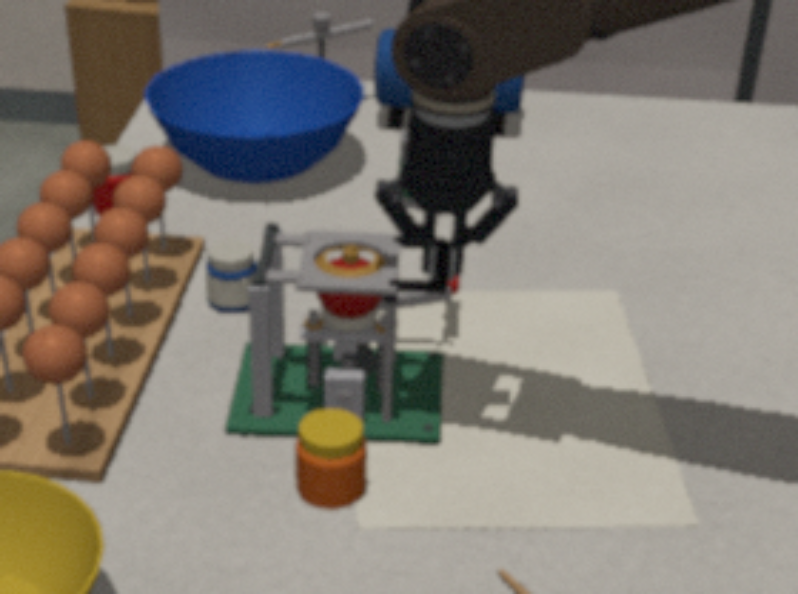

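Request:
servo_tool(increments=[[0.2,0,0,0,0],[0.35,0,0,0,0],[0.35,0,0,0,0],[0.35,0,0,0,0],[0.35,0,0,0.4,0],[0.35,0,0,0.9,0],[0.35,0,0,1.5,0],[0.5,0,-0.7,2,0],[0.8,0,-1.5,2.2,0],[1,0,-2,2.2,0]])

```text
time: 9.13
eef_pos: [0.4876, -0.0786, 0.2466]
tcp_rot: [0.689, 0.724, 0.002, 0.004]
contact_force: [1.4, 0.9, -0.6]
opening: 0.763
```

Run:
```python
from h import *
p=ctrl.read_camera("wrist");cv2.imwrite("pics/w2.png",p["frame"][:,:,::-1])
s=ctrl.get_state();print(s["time"],s["eef_pos"],s["contact_force"])
for q,z in dict(mask_handle=.166,lever_grip=.073,mask_hinge=.166).items():
    r=ctrl.landmark_of(p,q)[:1]
    if r:
        c=r[0]["centre"];o,d=ray(p,c);print(q,c,r[0]["conf"],o+d*(z-o[2])/d[2])
```

```text
9.1833 [ 0.48711264 -0.08092937  0.24518378] [ 0.60550553 -2.00853721 -0.85634932]
mask_handle [91.1, 318.4] 0.96 [ 0.48592254 -0.00416941  0.166     ]
lever_grip [240.6, 301.6] 0.96 [ 0.47799062 -0.14863757  0.073     ]
mask_hinge [86.6, 584.0] 0.78 [0.64942009 0.00649192 0.166     ]
```

View pics/w2.png

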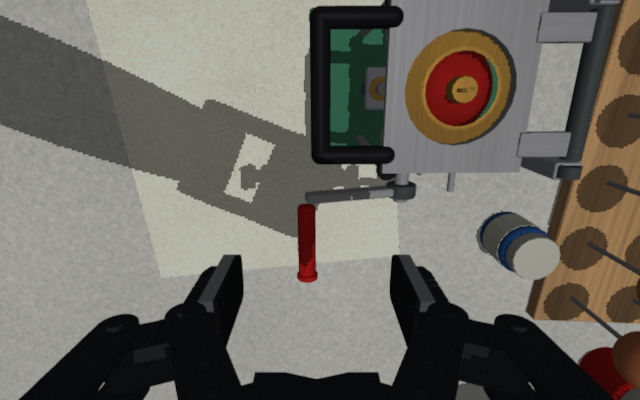

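Request:
servo_tool(increments=[[0.8,-0.17,-0.9,0,0],[0.6,-0.17,-1.75,-0.4,0],[0.6,-0.17,-1.75,-1.3,0],[0.6,-0.17,-1.75,-2.2,0],[0.6,-0.17,-1.75,-3,0],[0.6,-0.17,-1.75,-3.7,0],[0.6,-0.17,-1.75,-4.3,0],[0.6,-0.17,-1.75,-4.7,0],[0.6,-0.17,-1.75,-4.85,0],[0.6,-0.17,-1.75,-4.85,0]], grip_force=30)

```text
time: 10.17
eef_pos: [0.4776, -0.1445, 0.0467]
tcp_rot: [0.689, 0.724, 0.001, -0.002]
contact_force: [0.0, 0.0, -0.2]
opening: 0.601
```

Request:
servo_tool(increments=[[0.4,0,0,0,0],[0.2,0,0,0,0],[0.1,0,0,0,0],[0.1,0,0,0,0],[0.1,0,0,0,0],[0.1,0,0,0,0],[0.1,0,0,0,0],[0.1,0,0,0,0],[0.1,0,0,0,0],[0.1,0,0,0,0]], grip_force=30)

```text
time: 11.0
eef_pos: [0.4828, -0.1442, 0.0489]
tcp_rot: [0.69, 0.724, 0.006, 0.003]
contact_force: [15.7, 5.3, -7.8]
opening: 0.199
```

Run:
```python
from h import *
p=ctrl.read_camera("side");cv2.imwrite("pics/s3.png",cv2.resize(p["frame"][80:300,200:480],None,fx=2.85,fy=2.7)[:,:,::-1])
s=ctrl.get_state();print(s["time"],s["eef_pos"],s["contact_force"],s["opening"])
```

```text
11.05 [ 0.48280991 -0.14416313  0.04887455] [13.58307164  6.08285788 -7.70324155] 0.19943066867090362
```

View pics/s3.png

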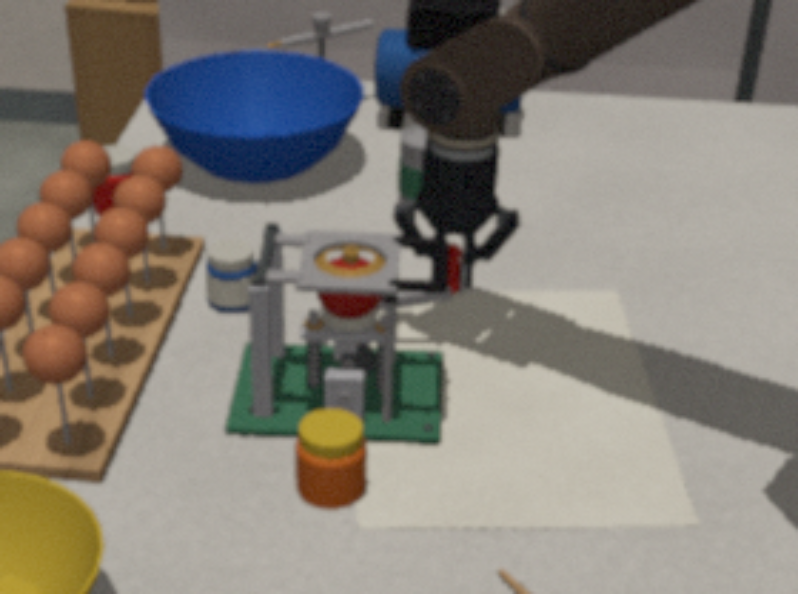

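Request:
servo_tool(increments=[[0.1,0.08,0,0.24,0],[0.1,0.18,0.01,0.46,0],[0.1,0.31,0.02,0.68,0],[0.1,0.46,0.03,0.88,0],[0.1,0.62,0.03,1.07,0],[0.1,0.81,0.04,1.24,0],[0.1,1.01,0.06,1.39,0],[0.1,1.22,0.07,1.52,0],[0.1,1.45,0.08,1.62,0],[0.1,1.68,0.09,1.7,0]], grip_force=40)

```text
time: 11.88
eef_pos: [0.5468, -0.1407, 0.1223]
tcp_rot: [0.69, 0.724, 0.002, -0.001]
contact_force: [-19.4, 2.3, 18.1]
opening: 0.189
```

Request:
servo_tool(increments=[[0.1,0.15,0.01,0.08,0],[0.1,0.3,0.02,0.12,0],[0.1,0.45,0.02,0.14,0],[0.1,0.58,0.03,0.16,0],[0.1,0.7,0.04,0.17,0],[0.1,0.8,0.04,0.17,0],[0.1,0.88,0.04,0.17,0],[0.1,0.88,0.04,0.17,0],[0.1,0.88,0.04,0.17,0],[0.1,0.88,0.04,0.17,0]], grip_force=40)

```text
time: 12.72
eef_pos: [0.5798, -0.1387, 0.1304]
tcp_rot: [0.689, 0.724, -0.0, -0.004]
contact_force: [-6.8, -0.1, 2.8]
opening: 0.195
```

Run:
```python
from h import *
s=ctrl.get_state();print(s["time"],s["eef_pos"],s["contact_force"],s["opening"])
g=s["eef_pos"]+[0,0,.0187]
for n in("side","wrist"):
    p=ctrl.read_camera(n)
    f=p["frame"].copy()
    print(n,[(q,[(np.round(r["centre"],1).tolist(),round(r["conf"],2)) for r in ctrl.landmark_of(p,q)[:1]]) for q in("lever_grip","lever_pivot")])
    S=stn([.5712,.003,.055,0,1.5708])
    print([(k,np.round(proj(p,S[k]),1)) for k in("lever_grip","lever_pivot")],"tool grasp",np.round(proj(p,g),1))
    if n=="side": f=cv2.resize(f[130:250,270:430],None,fx=5,fy=5,interpolation=cv2.INTER_CUBIC)
    cv2.imwrite(f"pics/{n}4.png",f[:,:,::-1])
```

```text
12.7167 [ 0.57978355 -0.13872905  0.13041537] [-6.77038282 -0.06508328  2.76505781] 0.1948312536010838
side [('lever_grip', [([158.3, 327.8], 0.56)]), ('lever_pivot', [])]
[('lever_grip', array([156.4, 325.8])), ('lever_pivot', array([185.5, 325.4]))] tool grasp [155.9 325.5]
wrist [('lever_grip', []), ('lever_pivot', [])]
[('lever_grip', array([288.1, 314.6])), ('lever_pivot', array([209.7, 316. ]))] tool grasp [285.  316.4]
```

View pics/side4.png

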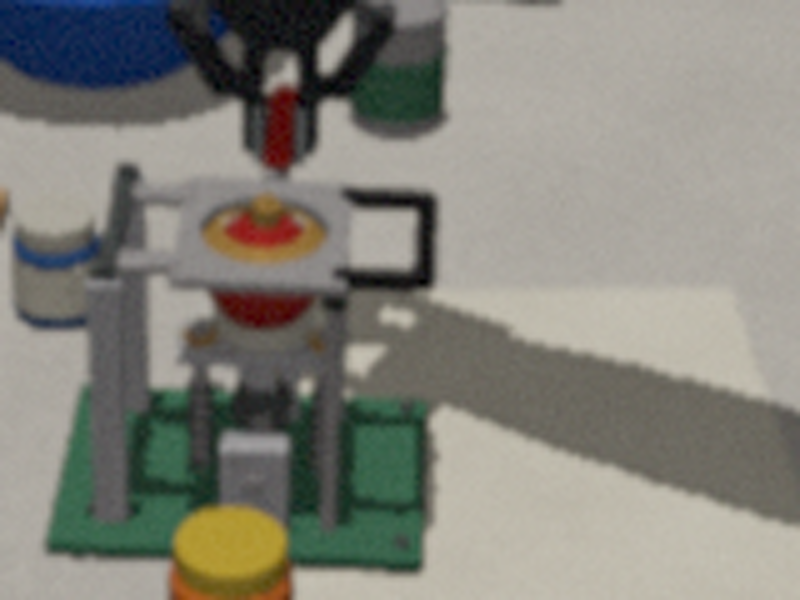

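View pics/wrist4.png

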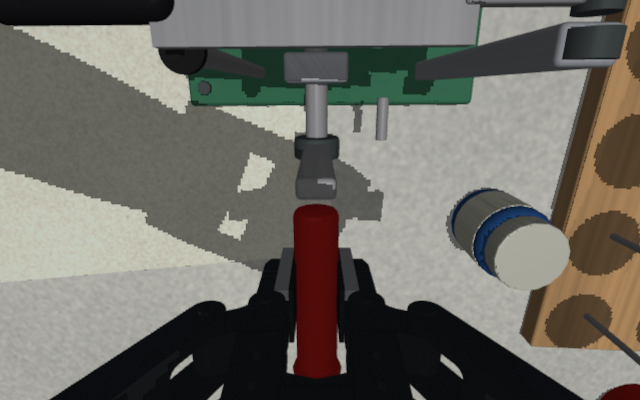

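Run:
```python
from h import *
p=ctrl.read_camera("wrist");s=ctrl.get_state();print(s["time"],s["eef_pos"],s["contact_force"],s["opening"])
u=np.array([np.cos(.055),np.sin(.055)])
def sx(rc,z):
    o,d=ray(p,rc);w=o+d*(z-o[2])/d[2];return w.round(4),round(float(w[:2]@u),4)
print("shaft",sx((110,317),.045),sx((130,317),.045)); print("hub",sx((147,316.5),.055))
print("grip",sx((215,316),.154),sx((290,317),.154),sx((350,317),.154)); print(np.array([.5712,.003])@u)
```

```text
13.0667 [ 0.57977992 -0.13873338  0.13041007] [-7.3069477   0.3638149   2.91342285] 0.1928659773214621
shaft (array([ 0.5766, -0.0752,  0.045 ]), 0.5716) (array([ 0.5772, -0.0879,  0.045 ]), 0.5715)
hub (array([ 0.5774, -0.0973,  0.055 ]), 0.5712)
grip (array([ 0.5781, -0.1065,  0.154 ]), 0.5714) (array([ 0.58 , -0.138,  0.154]), 0.5716) (array([ 0.5814, -0.1668,  0.154 ]), 0.5714)
0.5705011945879975
```

```bash
python3 -c "
from plant import ctrl
print(ctrl.sign_off());s=ctrl.get_state();print(s['time'],s['eef_pos'],s['opening'])"
```

```text
the job is handed in; nothing more can be done
None
the job is handed in; nothing more can be done
```

I folded the mask shut over the bauble, then swung the cam lever to straight up. I handed the job in at about 13 s, with the fingers still holding the lever.

- **Mask:** I held the bail handle all the way round its arc until it met the stop, at about 28 N. The stop came about 4 mm higher than I had estimated. After I let go, the wrist picture showed the mask level, with its handle 163 mm in front of the hinge, which is the shut position.
- **Lever:** The last wrist picture put the grip and the shaft at the same station x, to about 1 mm (0.5714 and 0.5715 m), so the arm is straight up. The gripper was still closed on the grip, with steady forces of about 7 N in x and 3 N in z.
- **Bauble and the rest:** The side picture shows the bauble's crown up in the mask's cone and the bauble still in its nest. The jars, the tin and the other objects in view look undisturbed. I did not check the brush and the finished baubles in a last picture, but the arm never went near them after leaving its start pose.
- **What disagreed:** The networks gave some wrong lever points early on. I replaced those with points read from the pictures.

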